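# Complete the dental hygiene lesson kit

### The arm

A 6-joint arm with a two-finger parallel gripper is mounted at the origin on the work surface. World frame = base frame: x ahead of the robot, y to its left, z up, the work surface at z = 0. Lengths are in m, angles in rad, forces in N, time in s.
With the tool pointing down it reaches from about 0.325 to 0.85 m from the base axis. Payload 15.5 kg.
Tool frame: the origin (TCP) lies at the very end of the fingers, on their centre line; the grasp point (between the pads) lies 19 mm behind it (grasp_offset is the distance from the TCP to the grasp point, in m); z points along the fingers, y is the line along which they close (so a half turn about z gives the same grasp; the last joint's range is limited). The gripper opens to 91 mm and grips with 3 to 60 N. Pads are 32 mm wide; open, the fingers measure 118 mm over their backs; the gripper's body (76 mm by 178 mm) begins 60 mm behind the grasp point.
Start: joints at [1.19, 0.494, 1.345, -0, 1.302, -0.096], TCP at [0.176, 0.6, 0.214] pointing down, gripper open.
Joint ranges: [-2.91, 2.91], [-0.82, 2.16], [0.22, 2.67], [-1.22, 4.37], [0.12, 2.79], [-3.08, 3.08]. Speed limits (rad/s): [1.89, 1.89, 2.57, 3.01, 3.01, 3.01].

### API

Orientations are given as a unit quaternion [x, y, z, w].
In Python, from station import * gives the robot as it stands.
- The arm moves only by the shell command python3 -m inch 'ROWS'. ROWS is JSON, one flat list of numbers, 7 for each row, row after row: the shift along the world's x, y, z in mm, then the turn, a rotation vector about the world's x, y, z in rad, then the opening in per cent of the stroke, from 0 (shut) to 100 (fully open). In form: [x, y, z, ax, ay, az, gripper, x, y, z, ax, ay, az, gripper, ...]. A call has 1 to 12 rows; each row is the pose to reach, as a shift and turn from the pose commanded when the call began; what a row does not reach only later rows make up. A row lasts 1/12 s, in which the tool goes at most 41.7 mm and 7.16 degrees, less where a joint would pass 70% of its speed; a pose out of reach is approached as far as the arm can. A call with a gripper value outside its range is refused whole. The fingers move at their own pace and stop on an object; the grip force is fixed at half the most. Time passes only in rows, so rows that repeat a pose let the fingers close. It gives the time, the measured TCP pose, the force, the opening and the grip force at its end, in the units of the state.
- get_obs(): the state, without advancing time (a new reading comes with each control period).
- camera(name): name is "side" or "top"; returns the picture (420x560x3 uint8, red, green, blue); there is no depth.
- calibration(name): a dict with "fx", "fy", "cx", "cy" (pixels), "k1" (the pictures are not rectified: a ray, as slopes to the right and down, at radius r is drawn at 1 + k1 r^2 times it, then the intrinsics apply), "xyz" and "rotation" of the camera in the world. Camera axes: x right, y up, looking along -z (the intrinsics and any distortion apply to the point x, -y, -z); pixel columns grow to the right and rows downward; lengths in m; the calibration is good to about 2 mm. A picture is of the moment at which its call begins. calibration takes no time and is no camera call.
- job_done(): hands the job in; it is judged then, once.
The state is a dict: "t": time; "q": joint angles; "dq": joint speeds; "tau": joint torques, N m; "ee_pos": TCP position; "ee_rot": TCP orientation; "ft_force": force on the tool from outside, world axes, zero at the start; "moment": the same for the moment, N m; "gripper_width": finger opening in m; "grip_force": force on a finger pad.
Only numpy, scipy, OpenCV 4.12 (cv2) and the standard library are available. Lean on these libraries where they do the work, as an engineer would, in place of code of your own. Each camera call takes 0.05 s, during which the arm holds its last target. There are 200 camera calls.

### The job

Complete the kit in the turquoise tray so that it holds one toothbrush, one teeth model and the lidded cup: leave the article that is already in the tray, set one of the missing kind right way up in the empty bay, and leave the spare articles and everything else where they are. Seat the cup upright and fully home on the floor of its tight, sprung holder, working it down with a gentle to-and-fro twist and never pushing the holder down to its stop.

Things in the scene. Friction and masses are not known exactly. Their poses are not given: they have to be found in the camera images.
- brush1_center (a point): Electric toothbrush with navy handle, lying buttons up (its z is up), 160 mm long along its x, loose, 0.1 to 0.2 kg. The handle is a rounded bar 105 mm long (x) by 30 mm wide (y) by 30 mm high; the thin white neck and head stand beyond its +x end. This point is the centre of the handle, half-way up (15 mm above the table); the handle runs 52 mm either way along x. Two alike.
- brush2_center (a point): Electric toothbrush with navy handle, lying buttons up (its z is up), 160 mm long along its x, loose, 0.1 to 0.2 kg. The handle is a rounded bar 105 mm long (x) by 30 mm wide (y) by 30 mm high; the thin white neck and head stand beyond its +x end. This point is the centre of the handle, half-way up (15 mm above the table); the handle runs 52 mm either way along x. Two alike.
- jaw1_center (a point): Model of a set of teeth (cream plates, pink gums, white teeth), standing upright (z up), loose, 0.15 to 0.3 kg: 66 mm along x, 54 mm along y (flat sides, good to grip), 60 mm high, D-shaped from above with the rounded front to +x. This point is its centre, 30 mm above the table. Two alike.
- jaw2_center (a point): Model of a set of teeth (cream plates, pink gums, white teeth), standing upright (z up), loose, 0.15 to 0.3 kg: 66 mm along x, 54 mm along y (flat sides, good to grip), 60 mm high, D-shaped from above with the rounded front to +x. This point is its centre, 30 mm above the table. Two alike.
- cup_center (a point): Lidded rinse cup, upright, sky-blue smooth round body 60 mm in diameter with a white lid (62 mm, top 14 mm), 110 mm high, loose, 0.1 to 0.2 kg; its foot tapers to 57 mm over the lowest 6 mm. This point is its centre, 55 mm above its underside; z up.
- tray: Turquoise kit tray fixed to the table, 200 mm (x) by 300 mm (y), walls 12 mm high and 4 mm thick; things in it rest at table height. Two open bays on its +y part, the sprung cup holder near its -y end. Origin at the centre, at table height.
- bay_a (a point): Centre of the floor (table height) of the outer bay of the tray, 192 mm along x by 91 mm along y; it already holds one article at the start, a toothbrush or a model, which varies.
- bay_b (a point): Centre of the floor (table height) of the middle bay, 192 mm along x by 90 mm along y; empty at the start.
- holder_floor (a point): Centre of the inner floor of the white round cup holder, 34 mm above the table at rest; the cup's underside must come down on it. Moves down with the holder when pressed. z up.
- holder_mouth (a point): Centre of the holder's open rim, 34 mm above its inner floor (68 mm above the table at rest); bore 66 mm, outside 86 mm. Inside, centred 23 mm above the floor, four sprung black rubber balls (12 mm radius) stand out to a 57 mm bore and grip the cup: pushed straight down it resists with about 17 to 26 N, but while the cup is being turned to and fro (half a radian each way, about 1 rad/s) it sinks under a few newtons, some millimetres a stroke.
- holder (a joint): How far the cup holder is pressed down on its spring (m): 0 at rest, about 5 N starts it moving, then 0.8 N per mm; its stop is at 0.012 (about 14 N), above 0.011 counts as pushed to the stop. It rises again when let go.
- retainer_case: black square retainer case, loose bystander, 75 x 75 x 28 mm; origin under its centre
- paste_carton: red toothpaste carton, loose bystander, 45 x 170 x 38 mm, long along its y; origin under its centre
- scaler: lilac pen-shaped scaler, loose bystander, about 150 mm long along its x, 26 mm thick; origin under its centre

How it is judged:
By the outcome, as a careful person would: the job done as asked, in the order asked, and still so for the second after the job is handed in, with the robot touching nothing.
It also fails if it takes over 72 s, if anything falls off the work surface, if the arm or the gripper's body presses on something with over 40 N, if the wrist force passes 120 N, or if a joint passes its speed limit or range.

## Working session

There is one attempt and no reset: what is moved stays moved. The work goes in short steps, Python scripts to look and compute and a shell command to move; the robot and the scene stay as the last step left them, time stands still between calls to the robot, and variables do not carry over. Pictures are saved under pics/ and viewed, at most 10 in all, crops included, and the job is handed in when it is done.

```bash
mkdir -p pics; cat > h.py <<'E'
from station import *
import numpy as np, cv2
from scipy.spatial.transform import Rotation as R
def rot(c):
    r=np.array(c["rotation"],float)
    return r if r.shape==(3,3) else R.from_quat(r).as_matrix()
def ray(n,u,v):
    c=calibration(n); K=np.array([[c["fx"],0,c["cx"]],[0,c["fy"],c["cy"]],[0,0,1.]])
    p=cv2.undistortPoints(np.array([[[u,v]]],float),K,np.array([c["k1"],0,0,0.]))[0,0]
    return np.array(c["xyz"]),rot(c)@np.array([p[0],-p[1],-1])
def onz(n,u,v,z):
    o,d=ray(n,u,v); return (o+d*(z-o[2])/d[2])[:2]
def proj(n,P):
    c=calibration(n); q=rot(c).T@(np.array(P,float)-np.array(c["xyz"]))
    x,y=q[0]/-q[2],-q[1]/-q[2]; s=1+c["k1"]*(x*x+y*y)
    return np.array([c["fx"]*x*s+c["cx"],c["fy"]*y*s+c["cy"]])
def snap(n,f):
    im=camera(n); cv2.imwrite("pics/"+f,im[:,:,::-1]); return im
E
python3 - <<'E'
from h import *
for n in("top","side"): snap(n,n+"0.png"); print(calibration(n))
o=get_obs();print(o["t"],o["ee_pos"],o["ee_rot"],o["gripper_width"])
E
```

```text
{'fx': 519.5453791794059, 'fy': 519.5453791794059, 'cx': 288.51937068916465, 'cy': 210.3953596126942, 'k1': -0.09880427624887235, 'xyz': array([ 0.15874794, -0.00572829,  1.68406948]), 'rotation': array([ 0.06423256, -0.06878201, -0.70344074,  0.70449581])}
{'fx': 397.29227422250847, 'fy': 397.29227422250847, 'cx': 274.35680650503605, 'cy': 213.55073587398843, 'k1': -0.0554468623352834, 'xyz': array([-0.00863154, -0.51306417,  0.82607621]), 'rotation': array([ 0.34936141, -0.13411634, -0.33131585,  0.86613464])}
0.1 [0.17607338 0.59934439 0.21340174] [ 1.42400704e-01  9.89808945e-01 -5.25296168e-04 -1.27371643e-04] 0.09132538187983966
```

View pics/top0.png

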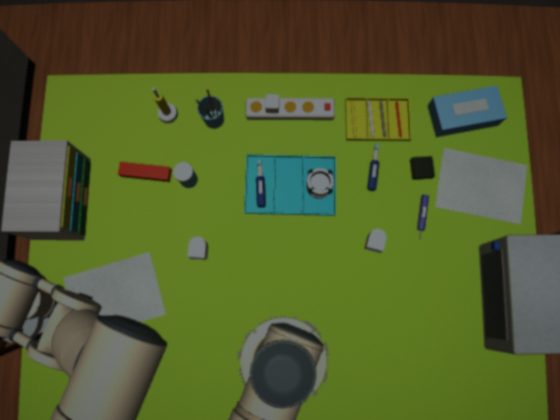

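View pics/side0.png

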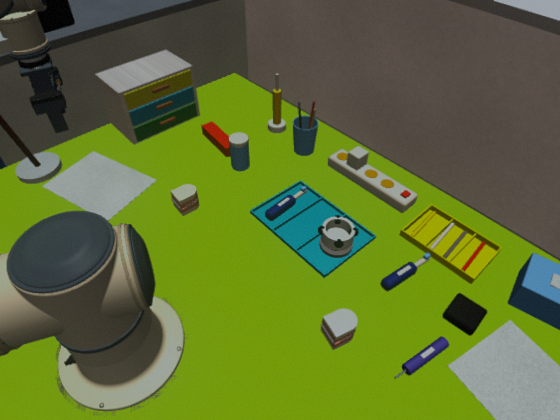

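The top view shows a brush in the outer bay (262,185) and the middle bay empty, so a model is the missing article. There are models at (198,248) and (377,240), the cup is at (184,173) with the carton close to its left, and the holder is at (320,182).

```bash
python3 - <<'E'
from h import *
im=cv2.imread("pics/top0.png"); 
hsv=cv2.cvtColor(im,cv2.COLOR_BGR2HSV)
def box(lo,hi,roi):
    m=cv2.inRange(hsv,np.array(lo),np.array(hi)); z=np.zeros_like(m);a,b,c,d=roi; z[b:d,a:c]=m[b:d,a:c]
    c=max(cv2.findContours(z,cv2.RETR_EXTERNAL,cv2.CHAIN_APPROX_NONE)[0],key=cv2.contourArea)
    return c
W=lambda pts,z:np.array([onz("top",u,v,z) for u,v in pts],np.float32)
def rep(name,c,z):
    w=W(c[:,0,:],z)*1000; r=cv2.minAreaRect(w.astype(np.float32)); e=cv2.minEnclosingCircle(w.astype(np.float32))
    print(name,cv2.boundingRect(c),"rect",np.round(r[0]),np.round(r[1]),round(r[2],1),"circ",np.round(e[0]),round(e[1]))
rep("tray",box([85,100,60],[105,255,255],(235,145,345,225)),.006)
rep("jawL",box([0,0,110],[180,90,255],(180,230,215,270)),.06)
rep("jawR",box([0,0,110],[180,90,255],(360,220,395,260)),.06)
rep("lid",box([0,0,110],[180,90,255],(172,155,200,190)),.11)
rep("rim",box([0,0,110],[180,90,255],(300,160,340,205)),.068)
def cr(c,k=9):
    a,b,x,y=c; return cv2.resize(im[b:y,a:x],None,fx=k,fy=k,interpolation=cv2.INTER_CUBIC)
t=np.hstack([cv2.resize(cr(r),(390,390)) for r in((178,228,218,268),(357,220,397,260))])
b=np.hstack([cv2.resize(cr(r),(390,210)) for r in((160,145,225,180),(235,150,345,220))])
b=cv2.resize(b,(780,210))
cv2.imwrite("pics/crop.png",np.clip(np.vstack([t,b])*1.3,0,255).astype(np.uint8))
E
```

```text
tray (245, 155, 90, 60) rect [567. -21.] [294. 197.] 88.8 circ [567. -22.] 174
jawL (187, 236, 18, 21) rect [354. 276.] [63. 53.] 0.3 circ [350. 276.] 36
jawR (368, 228, 19, 23) rect [ 379. -298.] [53. 63.] 72.7 circ [ 375. -299.] 37
lid (173, 162, 20, 18) rect [586. 318.] [60. 55.] 90.0 circ [584. 317.] 31
rim (307, 174, 27, 19) rect [ 556. -117.] [59. 84.] 0.2 circ [ 564. -116.] 43
```

View pics/crop.png

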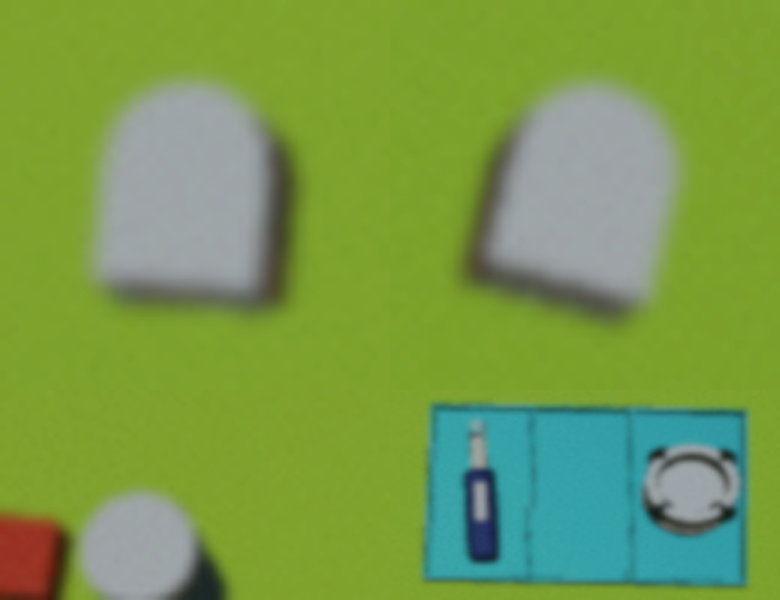

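```bash
python3 -m inch '[178,-324,-100,0,0,0.23,100,178,-324,-100,0,0,0.23,100,178,-324,-100,0,0,0.23,100,178,-324,-100,0,0,0.23,100,178,-324,-100,0,0,0.23,100,178,-324,-100,0,0,0.23,100,178,-324,-100,0,0,0.23,100,178,-324,-100,0,0,0.23,100,178,-324,-100,0,0,0.23,100,178,-324,-100,0,0,0.23,100,178,-324,-100,0,0,0.23,100,178,-324,-120,0,0,0.23,100]'
python3 -c "
from h import *
snap('side','s1.png')"
```

```text
t: 1.1
ee_pos: [0.3558, 0.2764, 0.0958]
ee_rot: [0.029, 1.0, 0.001, 0.002]
ft_force: [1.4, 1.7, 0.6]
gripper_width: 0.0913
grip_force: 0.0
```

View pics/s1.png

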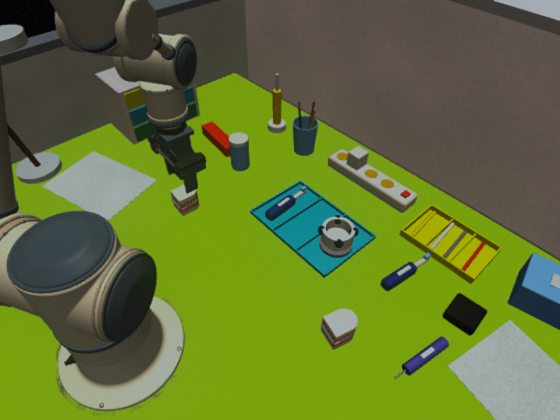

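The gripper hangs straight over the left model at (185,195), so I'll go down and grip it.

```bash
python3 -m inch '[0,0,-30,0,0,0,100,0,0,-55,0,0,0,100,0,0,-72,0,0,0,100,0,0,-72,0,0,0,50,0,0,-72,0,0,0,0,0,0,-72,0,0,0,0,0,0,-72,0,0,0,0,0,0,-72,0,0,0,0,0,0,-72,0,0,0,0,0,0,-72,0,0,0,0,0,0,-72,0,0,0,0,0,0,-72,0,0,0,0]'
```

```text
t: 2.15
ee_pos: [0.3545, 0.2759, 0.0227]
ee_rot: [0.028, 1.0, 0.0, 0.001]
ft_force: [-1.4, -0.0, 13.9]
gripper_width: 0.0537
grip_force: 30.0
```

```bash
python3 -m inch '[0,0,15,0,0,0,0,0,0,45,0,0,0,0,0,0,85,0,0,0,0,213,-291,85,0,0,0.03,0,213,-291,85,0,0,0.03,0,213,-291,85,0,0,0.03,0,213,-291,85,0,0,0.03,0,213,-291,85,0,0,0.03,0,213,-291,85,0,0,0.03,0,213,-291,85,0,0,0.03,0,213,-291,85,0,0,0.03,0,213,-291,85,0,0,0.03,0]'
python3 -m inch '[0,0,0,0,0,0,0,0,0,0,0,0,0,0]'
python3 - <<'E'
from h import *
im=snap('side','s2.png'); t=snap('top','t2.png')
a=cv2.resize(im[140:320,200:400],(600,540)); cv2.imwrite('pics/s2c.png',a[:,:,::-1])
E
```

```text
t: 3.15
ee_pos: [0.5693, -0.0188, 0.1073]
ee_rot: [0.014, 1.0, -0.0, 0.001]
ft_force: [0.2, -0.0, -1.3]
gripper_width: 0.0536
grip_force: 30.0
t: 3.32
ee_pos: [0.5677, -0.0167, 0.1069]
ee_rot: [0.014, 1.0, 0.0, 0.0]
ft_force: [-0.3, 0.0, -1.9]
gripper_width: 0.0543
grip_force: 30.0
```

View pics/s2c.png

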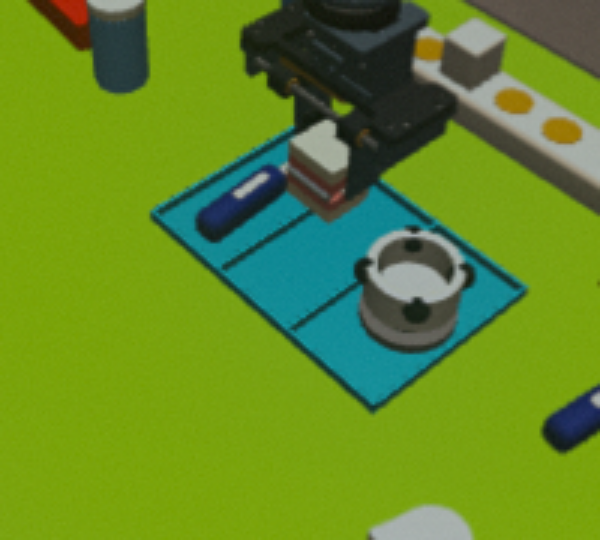

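The model is held upright over the middle bay, so I'll lower it and release with a small opening.

```bash
python3 -m inch '[0,0,-35,0,0,0,0,0,0,-65,0,0,0,0,0,0,-78,0,0,0,0,0,0,-84,0,0,0,0,0,0,-84,0,0,0,0,0,0,-84,0,0,0,0,0,0,-84,0,0,0,40,0,0,-84,0,0,0,68,0,0,-84,0,0,0,68,0,0,-84,0,0,0,68]'
python3 -m inch '[0,0,20,0,0,0,68,0,0,60,0,0,0,68,0,0,100,0,0,0,80,0,0,140,0,0,0,100]'
```

```text
t: 4.25
ee_pos: [0.5674, -0.0153, 0.0234]
ee_rot: [0.013, 1.0, -0.0, 0.0]
ft_force: [0.2, -0.1, -0.1]
gripper_width: 0.0621
grip_force: 0.0
t: 4.58
ee_pos: [0.5667, -0.0153, 0.1647]
ee_rot: [0.013, 1.0, 0.0, -0.0]
ft_force: [0.8, 0.5, 0.1]
gripper_width: 0.0722
grip_force: 0.0
```

```bash
python3 - <<'E'
from h import *
def seg(f,roi,thr,smax=90):
    im=cv2.imread("pics/"+f); hsv=cv2.cvtColor(im,cv2.COLOR_BGR2HSV); a,b,c,d=roi
    m=cv2.inRange(hsv,np.array([0,0,thr]),np.array([180,smax,255])); z=np.zeros_like(m); z[b:d,a:c]=m[b:d,a:c]
    return max(cv2.findContours(z,cv2.RETR_EXTERNAL,cv2.CHAIN_APPROX_NONE)[0],key=cv2.contourArea)
for n,f,roi,z in(("top","top0.png",(165,155,205,195),.11),("side","side0.png",(225,128,255,150),.11),("top","top0.png",(300,160,340,205),.068),("side","side0.png",(315,210,360,260),.068)):
  for thr in(95,120):
    c=seg(f,roi,thr); h=cv2.convexHull(c)[:,0,:]
    w=np.array([onz(n,u,v,z) for u,v in h],np.float32)*1000
    (x,y),r=cv2.minEnclosingCircle(w); print(n,z,thr,cv2.boundingRect(c),np.round([x,y,r],1),w.min(0).round(),w.max(0).round())
E
```

```text
top 0.11 95 (173, 162, 20, 19) [583.6 317.3  31.4] [555. 287.] [613. 348.]
top 0.11 120 (173, 162, 19, 18) [585.6 318.2  30.9] [558. 291.] [613. 347.]
side 0.11 95 (229, 132, 19, 13) [585.3 315.7  31.8] [556. 287.] [615. 347.]
side 0.11 120 (229, 132, 19, 12) [586.2 317.   30.3] [556. 287.] [615. 347.]
top 0.068 95 (306, 173, 28, 21) [ 564.6 -115.3   44.2] [ 524. -159.] [589. -72.]
top 0.068 120 (307, 175, 26, 18) [ 564.6 -115.2   41.6] [ 527. -155.] [583. -75.]
side 0.068 95 (322, 217, 33, 24) [ 567.7 -117.6   43.3] [ 525. -159.] [610. -74.]
side 0.068 120 (323, 217, 32, 24) [ 567.7 -116.6   42.6] [ 526. -159.] [610. -74.]
```

```bash
python3 -m inch '[18,332,0,0,0,0,100,18,332,0,0,0,0,100,18,332,0,0,0,0,100,18,332,0,0,0,0,100,18,332,0,0,0,0,100,18,332,0,0,0,0,100,18,332,0,0,0,0,100,18,332,0,0,0,0,100,18,332,0,0,0,0,100,18,332,0,0,0,0,100,18,332,0,0,0,0,100,18,332,0,0,0,0,100]'
python3 - <<'E'
from h import *
im=snap('side','s3.png'); print(get_obs()["q"].round(2))
a=cv2.resize(im[60:240,150:390],(800,600)); cv2.imwrite('pics/s3c.png',a[:,:,::-1])
E
```

```text
t: 5.58
ee_pos: [0.5852, 0.3155, 0.163]
ee_rot: [0.013, 1.0, -0.0, -0.0]
ft_force: [0.4, 0.3, 0.2]
gripper_width: 0.0912
grip_force: 0.0
[ 0.4   0.6   1.3  -0.    1.25 -1.14]
```

View pics/s3c.png

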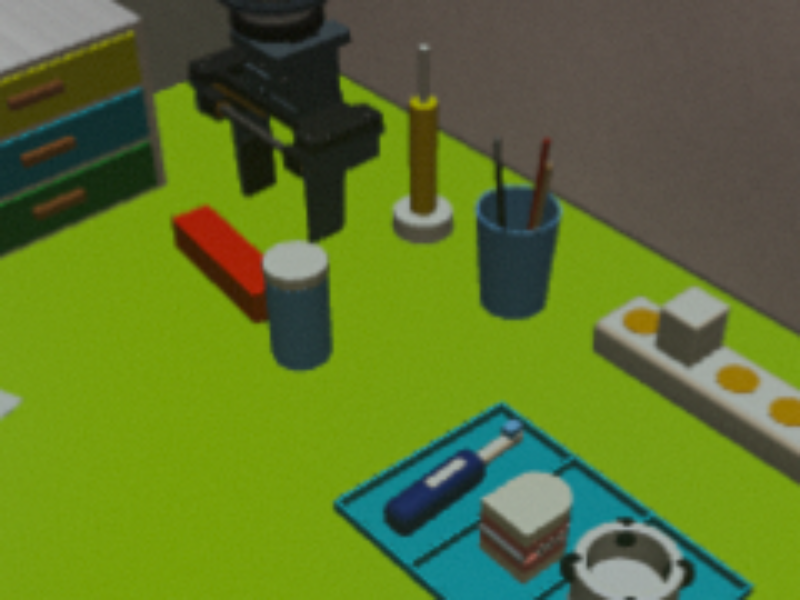

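The model stands upright in the middle bay. The gripper is above the cup, and the carton is at the far left, below finger height. Next I'll go down and grip the cup.

```bash
python3 -m inch '[0,0,-35,0,0,0,100,0,0,-70,0,0,0,100,0,0,-100,0,0,0,100,0,0,-110,0,0,0,100,0,0,-110,0,0,0,60,0,0,-110,0,0,0,0,0,0,-110,0,0,0,0,0,0,-110,0,0,0,0,0,0,-110,0,0,0,0,0,0,-110,0,0,0,0,0,0,-110,0,0,0,0]'
python3 -m inch '[0,0,15,0,0,0,0,0,0,50,0,0,0,0,0,0,85,0,0,0,0,-5,-100,85,0,0,0,0,-19,-433,85,0,0,0,0,-19,-433,85,0,0,0,0,-19,-433,85,0,0,0,0,-19,-433,85,0,0,0,0,-19,-433,85,0,0,0,0,-19,-433,85,0,0,0,0,-19,-433,85,0,0,0,0,-19,-433,85,0,0,0,0]'
python3 -m inch '[-19,-100,0,0,0,0,0]' --help >/dev/null 2>&1; python3 -c "
from h import *;o=get_obs();print(o['t'],o['ee_pos'],o['q'])"
```

```text
t: 6.55
ee_pos: [0.5862, 0.3171, 0.0546]
ee_rot: [0.013, 1.0, 0.001, 0.001]
ft_force: [-0.3, -0.3, 8.6]
gripper_width: 0.0614
grip_force: 30.0
t: 7.55
ee_pos: [0.5685, -0.0599, 0.1387]
ee_rot: [0.013, 1.0, -0.0, 0.001]
ft_force: [1.2, -1.1, -1.7]
gripper_width: 0.0611
grip_force: 30.0
7.55 [ 0.56848077 -0.05993624  0.13870913] [-2.09500513e-01  5.02960536e-01  1.56912875e+00  6.44234980e-06
  1.06837119e+00 -1.75467100e+00]
```

```bash
python3 -m inch '[-2,-56,0,0,0,0,0,-2,-56,0,0,0,0,0,-2,-56,0,0,0,0,0,-2,-56,0,0,0,0,0,-2,-56,0,0,0,0,0]'
python3 - <<'E'
from h import *
im=snap('side','s4.png'); t=snap('top','t4.png')
a=cv2.resize(im[140:290,240:440],(600,450)); b=cv2.resize(t[140:230,240:350],(0,0),fx=4,fy=4)
cv2.imwrite('pics/s4c.png',a[:,:,::-1])
print(proj('side',[.566,-.116,.068]))
E
```

```text
t: 7.97
ee_pos: [0.5668, -0.1133, 0.1382]
ee_rot: [0.013, 1.0, 0.0, 0.0]
ft_force: [-0.2, 0.6, -1.8]
gripper_width: 0.0617
grip_force: 30.0
[337.56231599 228.07040741]
```

View pics/s4c.png

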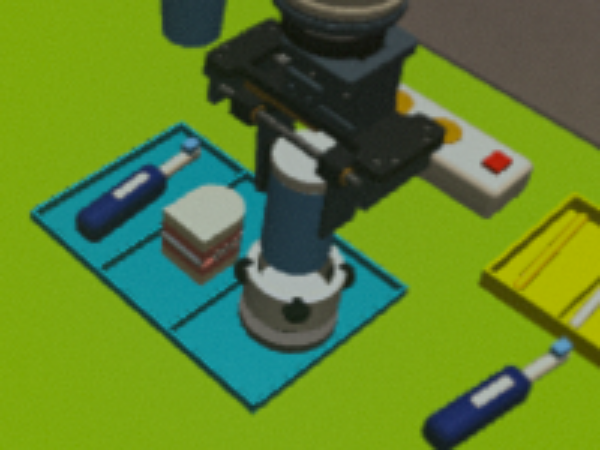

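The cup hangs upright, centred over the holder with its underside about 17 mm above the rim. I'll lower it to the mouth and check the side forces.

```bash
python3 -m inch '[0,-2,-9,0,0,0,0,0,-2,-17,0,0,0,0,0,-2,-17,0,0,0,0,0,-2,-20,0,0,0,0,0,-2,-20,0,0,0,0]'
python3 -m inch '[0,0,-1,0,0,0.08,0,0,0,-1,0,0,0.16,0,0,0,-1,0,0,0.25,0,0,0,-2,0,0,0.33,0,0,0,-2,0,0,0.42,0,0,0,-2,0,0,0.5,0]'
```

```text
t: 8.48
ee_pos: [0.5665, -0.1157, 0.1172]
ee_rot: [0.013, 1.0, 0.0, -0.0]
ft_force: [-1.1, 0.6, -0.5]
gripper_width: 0.0607
grip_force: 30.0
t: 8.98
ee_pos: [0.5669, -0.116, 0.116]
ee_rot: [-0.237, 0.971, -0.0, 0.0]
ft_force: [0.0, -1.3, -0.6]
gripper_width: 0.0614
grip_force: 30.0
```

```bash
python3 -m inch '[0,0,0,0,0,-0.08,0,0,0,-1,0,0,-0.17,0,0,0,-1,0,0,-0.25,0,0,0,-1,0,0,-0.33,0,0,0,-2,0,0,-0.42,0,0,0,-2,0,0,-0.5,0,0,0,-2,0,0,-0.58,0,0,0,-3,0,0,-0.67,0,0,0,-3,0,0,-0.75,0,0,0,-3,0,0,-0.83,0,0,0,-4,0,0,-0.92,0,0,0,-4,0,0,-1,0]'
python3 -m inch '[0,0,0,0,0,0.08,0,0,0,-1,0,0,0.17,0,0,0,-1,0,0,0.25,0,0,0,-1,0,0,0.33,0,0,0,-2,0,0,0.42,0,0,0,-2,0,0,0.5,0,0,0,-2,0,0,0.58,0,0,0,-3,0,0,0.67,0,0,0,-3,0,0,0.75,0,0,0,-3,0,0,0.83,0,0,0,-4,0,0,0.92,0,0,0,-4,0,0,1,0]'
```

```text
t: 9.98
ee_pos: [0.5667, -0.1164, 0.112]
ee_rot: [0.262, 0.965, -0.0, 0.0]
ft_force: [-1.4, -3.2, -1.0]
gripper_width: 0.0613
grip_force: 30.0
t: 10.98
ee_pos: [0.5674, -0.1164, 0.1084]
ee_rot: [-0.237, 0.972, -0.0, 0.001]
ft_force: [0.8, -2.1, 2.3]
gripper_width: 0.061
grip_force: 30.0
```

```bash
python3 -m inch '[0,0,0,0,0,-0.08,0,0,0,-1,0,0,-0.17,0,0,0,-1,0,0,-0.25,0,0,0,-1,0,0,-0.33,0,0,0,-2,0,0,-0.42,0,0,0,-2,0,0,-0.5,0,0,0,-2,0,0,-0.58,0,0,0,-3,0,0,-0.67,0,0,0,-3,0,0,-0.75,0,0,0,-3,0,0,-0.83,0,0,0,-4,0,0,-0.92,0,0,0,-4,0,0,-1,0]'
python3 -m inch '[0,0,0,0,0,0.08,0,0,0,-1,0,0,0.17,0,0,0,-1,0,0,0.25,0,0,0,-1,0,0,0.33,0,0,0,-2,0,0,0.42,0,0,0,-2,0,0,0.5,0,0,0,-2,0,0,0.58,0,0,0,-3,0,0,0.67,0,0,0,-3,0,0,0.75,0,0,0,-3,0,0,0.83,0,0,0,-4,0,0,0.92,0,0,0,-4,0,0,1,0]'
```

```text
t: 11.98
ee_pos: [0.567, -0.1163, 0.1043]
ee_rot: [0.262, 0.965, -0.0, 0.0]
ft_force: [-1.5, -2.4, 3.5]
gripper_width: 0.0611
grip_force: 30.0
t: 12.98
ee_pos: [0.5674, -0.1163, 0.1003]
ee_rot: [-0.237, 0.972, -0.0, 0.001]
ft_force: [0.4, -0.7, 3.4]
gripper_width: 0.0614
grip_force: 30.0
```

```bash
python3 -m inch '[0,0,0,0,0,-0.08,0,0,0,-1,0,0,-0.17,0,0,0,-1,0,0,-0.25,0,0,0,-1,0,0,-0.33,0,0,0,-2,0,0,-0.42,0,0,0,-2,0,0,-0.5,0,0,0,-2,0,0,-0.58,0,0,0,-3,0,0,-0.67,0,0,0,-3,0,0,-0.75,0,0,0,-3,0,0,-0.83,0,0,0,-4,0,0,-0.92,0,0,0,-4,0,0,-1,0]'
python3 -m inch '[0,0,0,0,0,0.08,0,0,0,-1,0,0,0.17,0,0,0,-1,0,0,0.25,0,0,0,-1,0,0,0.33,0,0,0,-2,0,0,0.42,0,0,0,-2,0,0,0.5,0,0,0,-2,0,0,0.58,0,0,0,-3,0,0,0.67,0,0,0,-3,0,0,0.75,0,0,0,-3,0,0,0.83,0,0,0,-4,0,0,0.92,0,0,0,-4,0,0,1,0]'
```

```text
t: 13.98
ee_pos: [0.5669, -0.1163, 0.0962]
ee_rot: [0.262, 0.965, -0.0, 0.0]
ft_force: [-1.6, -1.2, 1.5]
gripper_width: 0.0614
grip_force: 30.0
t: 14.98
ee_pos: [0.5673, -0.1163, 0.0923]
ee_rot: [-0.237, 0.972, -0.0, 0.001]
ft_force: [1.5, -1.8, 1.8]
gripper_width: 0.0614
grip_force: 30.0
```

```bash
python3 -m inch '[0,0,0,0,0,-0.08,0,0,0,-1,0,0,-0.17,0,0,0,-1,0,0,-0.25,0,0,0,-1,0,0,-0.33,0,0,0,-2,0,0,-0.42,0,0,0,-2,0,0,-0.5,0,0,0,-2,0,0,-0.58,0,0,0,-3,0,0,-0.67,0,0,0,-3,0,0,-0.75,0,0,0,-3,0,0,-0.83,0,0,0,-4,0,0,-0.92,0,0,0,-4,0,0,-1,0]'
python3 -m inch '[0,0,0,0,0,0.08,0,0,0,-1,0,0,0.17,0,0,0,-1,0,0,0.25,0,0,0,-1,0,0,0.33,0,0,0,-1,0,0,0.42,0,0,0,-2,0,0,0.5,0,0,0,-2,0,0,0.58,0,0,0,-2,0,0,0.67,0,0,0,-2,0,0,0.75,0,0,0,-2,0,0,0.83,0,0,0,-2,0,0,0.92,0,0,0,-2,0,0,1,0]'
```

```text
t: 15.98
ee_pos: [0.5669, -0.1163, 0.0882]
ee_rot: [0.262, 0.965, -0.0, 0.0]
ft_force: [0.2, -1.3, 1.9]
gripper_width: 0.061
grip_force: 30.0
t: 16.98
ee_pos: [0.5674, -0.1164, 0.0865]
ee_rot: [-0.237, 0.972, -0.0, 0.001]
ft_force: [0.3, -1.8, 4.2]
gripper_width: 0.0612
grip_force: 30.0
```

```bash
python3 -m inch '[0,0,0,0,0,-0.08,0,0,0,-1,0,0,-0.17,0,0,0,-1,0,0,-0.25,0,0,0,-1,0,0,-0.33,0,0,0,-1,0,0,-0.42,0,0,0,-2,0,0,-0.5,0,0,0,-2,0,0,-0.58,0,0,0,-2,0,0,-0.67,0,0,0,-2,0,0,-0.75,0,0,0,-2,0,0,-0.83,0,0,0,-2,0,0,-0.92,0,0,0,-2,0,0,-1,0]'
python3 -m inch '[0,0,0,0,0,0.08,0,0,0,-1,0,0,0.17,0,0,0,-1,0,0,0.25,0,0,0,-1,0,0,0.33,0,0,0,-1,0,0,0.42,0,0,0,-2,0,0,0.5,0,0,0,-2,0,0,0.58,0,0,0,-2,0,0,0.67,0,0,0,-2,0,0,0.75,0,0,0,-2,0,0,0.83,0,0,0,-2,0,0,0.92,0,0,0,-2,0,0,1,0]'
```

```text
t: 17.98
ee_pos: [0.5673, -0.1163, 0.0845]
ee_rot: [0.262, 0.965, -0.0, 0.001]
ft_force: [-0.8, -2.1, 5.2]
gripper_width: 0.0615
grip_force: 30.0
t: 18.98
ee_pos: [0.5675, -0.1165, 0.0827]
ee_rot: [-0.237, 0.972, -0.001, 0.001]
ft_force: [0.6, -1.9, 6.3]
gripper_width: 0.0613
grip_force: 30.0
```

The force is rising at about the spring rate, so the cup is on the floor and the holder is pressed by about 4 mm. One more stroke at constant height, ease up, then release.

```bash
python3 -m inch '[0,0,0,0,0,-0.08,0,0,0,0,0,0,-0.17,0,0,0,0,0,0,-0.25,0,0,0,0,0,0,-0.33,0,0,0,0,0,0,-0.42,0,0,0,0,0,0,-0.5,0,0,0,0,0,0,-0.58,0,0,0,0,0,0,-0.67,0,0,0,0,0,0,-0.75,0,0,0,0,0,0,-0.83,0,0,0,0,0,0,-0.92,0,0,0,0,0,0,-1,0]'
python3 -m inch '[0,0,0,0,0,0.08,0,0,0,0,0,0,0.17,0,0,0,0,0,0,0.25,0,0,0,0,0,0,0.33,0,0,0,0,0,0,0.42,0,0,0,0,0,0,0.5,0,0,0,1,0,0,0.5,0,0,0,2,0,0,0.5,0,0,0,3,0,0,0.5,0,0,0,3,0,0,0.5,0]'
python3 -m inch '[0,0,0,0,0,0,75,0,0,0,0,0,0,85,0,0,0,0,0,0,85,0,0,0,0,0,0,85,0,0,0,0,0,0,85,0,0,0,0,0,0,85]'
```

```text
t: 19.98
ee_pos: [0.5674, -0.1164, 0.0826]
ee_rot: [0.262, 0.965, -0.0, 0.001]
ft_force: [-1.4, 0.1, 6.7]
gripper_width: 0.0616
grip_force: 30.0
t: 20.82
ee_pos: [0.5672, -0.1163, 0.0854]
ee_rot: [0.013, 1.0, -0.0, 0.001]
ft_force: [0.3, -2.0, 4.6]
gripper_width: 0.0612
grip_force: 30.0
t: 21.32
ee_pos: [0.5666, -0.1159, 0.0848]
ee_rot: [0.013, 1.0, 0.0, -0.0]
ft_force: [-1.3, 0.2, 0.0]
gripper_width: 0.0774
grip_force: 0.0
```

```bash
python3 -m inch '[0,0,25,0,0,0,85,0,0,60,0,0,0,85,0,0,95,0,0,0,85,0,0,130,0,0,0,85,-60,60,150,0,0,0,85,-120,150,150,0,0,0,85,-120,240,150,0,0,0,85,-120,240,150,0,0,0,85,-120,240,150,0,0,0,85,-120,240,150,0,0,0,85,-120,240,150,0,0,0,85]'
python3 - <<'E'
from h import *
im=snap('side','s5.png'); t=snap('top','t5.png')
a=cv2.resize(im[140:290,240:400],(0,0),fx=5,fy=4); a=cv2.resize(im[140:290,240:440],(0,0),fx=4,fy=4,interpolation=cv2.INTER_CUBIC)
cv2.imwrite('pics/s5c.png',a[:,:,::-1])
for z in(.136,.14,.144,.148,.152):
  print(z,[proj(n,[.566,-.116,z]).round(1) for n in("top","side")])
for n,i,roi in(("top",t,(295,150,345,210)),("side",im,(310,170,365,222))):
  h=cv2.cvtColor(i,cv2.COLOR_RGB2HSV);m=cv2.inRange(h,(0,0,100),(180,60,255));x0,y0,x1,y1=roi
  z=np.zeros_like(m);z[y0:y1,x0:x1]=m[y0:y1,x0:x1]
  for c in cv2.findContours(z,cv2.RETR_EXTERNAL,cv2.CHAIN_APPROX_NONE)[0]:
    if cv2.contourArea(c)>20: print(n,cv2.boundingRect(c))
E
```

```text
t: 22.23
ee_pos: [0.4448, 0.1269, 0.2352]
ee_rot: [0.012, 1.0, 0.0, -0.0]
ft_force: [0.9, -0.8, 0.1]
gripper_width: 0.0775
grip_force: 0.0
0.136 [array([321.2, 174.7]), array([340.8, 209.5])]
0.14 [array([321.3, 174.4]), array([341. , 208.3])]
0.144 [array([321.4, 174. ]), array([341.2, 207.2])]
0.148 [array([321.4, 173.7]), array([341.4, 206. ])]
0.152 [array([321.5, 173.3]), array([341.6, 204.8])]
top (313, 189, 15, 5)
top (307, 166, 27, 22)
side (310, 202, 11, 18)
side (330, 199, 25, 18)
side (348, 170, 17, 11)
```

View pics/s5c.png

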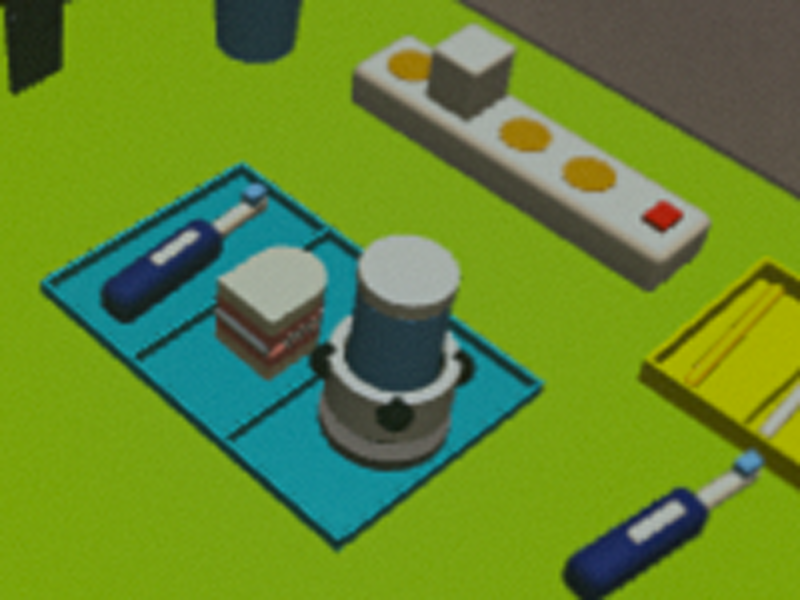

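The cup is upright in the holder, with its lid centre at side pixel (342,208) against (341,207) predicted for fully seated. The model stands in the middle bay, and the brush and spares haven't moved.

```bash
python3 -c "
from station import *
print(job_done())"
```

```text
the job is handed in; nothing more can be done
None
```

The kit is complete and the job is handed in at about 22 s of the 72 s allowed: the toothbrush stays where it was, a teeth model stands upright in the middle bay, and camera and force readings agree that the cup is upright and fully down in its holder, pressed only about 4 mm.

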